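Lock the retaining bar over a circuit board with its clevis pin

ROBOT

A 6-joint arm with a two-finger parallel gripper is mounted at the origin on a cart in front of the work surface, level with it; the furniture and walls round the work are solid. World frame = base frame: x ahead of the robot, y to its left, z up, the work surface at z = 0. Lengths are in m, angles in degrees, forces in N, time in s.
With the tool pointing down it reaches from about 0.375 to 0.9 m from the base axis. Payload 3.1 kg.
Tool frame: the origin (TCP) lies between the finger pads; the fingertips stand 11 mm ahead of it and the grasp point (between the pads) lies 8 mm behind it; z points along the fingers, y is the line along which they close (so a half turn about z gives the same grasp; the last joint's range is limited). The gripper opens to 87 mm and grips with 3 to 60 N. Pads are 19 mm wide; open, the fingers measure 117 mm over their backs; the gripper's body (75 mm by 190 mm) begins 51 mm behind the grasp point.
Start: joints at [59.845, 30.224, 82.088, -0, 67.689, -10.227], TCP at [0.213, 0.588, 0.234] pointing down, gripper open.
Joint ranges: [-176.69, 176.69], [-43.24, 126.21], [12.49, 139.97], [-82, 262], [0, 151.66], [-163.58, 163.58]. Speed limits (degrees/s): [159.86, 159.86, 180, 180, 180, 180].

INTERFACE

Orientations are given as a 3x3 rotation matrix whose columns are the frame's x, y, z axes.
In Python, from rig import bot, viewer, workorder, models gives the robot as it stands.
- The arm moves only by the shell command python3 -m jog 'ROWS'. ROWS is JSON, a list of rows, each a list of 7 numbers: the opening, from 0 (shut) to 1 (fully open), then the shift along the tool's x, y, z in m, then the turn, a rotation vector about the tool's x, y, z in degrees. In form: [[claw, x, y, z, ax, ay, az], ...]. A call has 1 to 20 rows; each row is the pose to reach, as a shift and turn from the pose commanded when the call began, along the tool's axes at that moment; what a row does not reach only later rows make up. A row lasts 1/8 s, in which the tool goes at most 62.5 mm and 10.7 degrees, less where a joint would pass 70% of its speed; a pose out of reach is approached as far as the arm can. A call with a gripper value outside its range is refused whole. The fingers move at their own pace and stop on an object; the grip force is fixed at half the most. Time passes only in rows, so rows that repeat a pose let the fingers close. It gives the time, the measured TCP pose, the force, the opening and the grip force at its end, in the units of the state.
- bot.read_state(): the state, without advancing time (a new reading comes with each control period).
- viewer.capture(name): name is "side" or "top" or "wrist"; returns (picture, depth): 384x512x3 uint8, blue, green, red; 384x512 float32, m along the optical axis (not along the pixel's ray), 0 where there is no reading.
- viewer.camera_info(name): a dict with "fx", "fy", "cx", "cy" (pixels), "world_to_cam" (4x4, takes a point from world to camera coordinates). Camera axes: x right, y down, z forward; pixel columns grow to the right and rows downward; lengths in m; the calibration is good to about 2 mm. A picture is of the moment at which its call begins: read the wrist's pose just before it. camera_info takes no time and is no camera call; for the wrist camera it gives the pose at the moment of the call.
- workorder.hand_in(): hands the job in; it is judged then, once.
Trained networks look in the newest picture that a camera, given by its name, has taken for a name from the list of things; names that differ only in an ending like _2 or _b are one class to them, and where a whole thing is asked for, a point or a joint stands for the part that bears it (a point fixed in the world has none). Each returns a list of dicts, best first, with "p" (0 to 1); they miss things now and then, are a little off and sometimes report something else, mostly with a low value. They report only what shows in the picture. A call takes as long as a camera call.
- models.outline_of(camera, thing): "mask" (384x512 bool, what is visible of it).
- models.tip_of(camera, thing): "xyz" ([x, y, z] in m, in world coordinates, good to about 4 mm: a listed point, or the origin of a listed thing).
The state is a dict: "time_s": time; "joint_positions": joint angles; "qvel": joint speeds; "tau": joint torques, N m; "position": TCP position; "tcp_rot": TCP orientation; "force": force on the tool from outside, world axes, zero at the start; "moment": the same for the moment, N m; "opening": opening from 0.0 (shut) to 1.0 (fully open); "grasp_force": force on a finger pad.
Only numpy, scipy, OpenCV 4.12 (cv2) and the standard library are available. Lean on these libraries where they do the work, as an engineer would, in place of code of your own. Each camera call takes 0.05 s, during which the arm holds its last target. There are 200 camera calls.

TASK

Swing the steel retaining bar by its black knob across the circuit board until it is fully home in the blue fork, and lock it there: lift the long red-handled pin out of its notch in the grey bracket and push it down through the fork and the eye of the bar until its collar sits flat on the fork. Leave the board, the short yellow-handled pin and the other things lying around where they are.

Things in the scene. Friction and masses are not known exactly. Their poses are not given: they have to be found in the camera images.
- fixture: fixed board fixture: aluminium base 240 (x) x 280 (y) x 12 mm, origin at the centre of its underside. Hinge post at y = +100 mm, blue fork at y = -100 mm. The fork: two lugs 40 x 40 mm, at z = 34-44 and 60-70 mm, each with a vertical chamfered 14 mm hole; walls to z = 70 mm close its -y side (y = -120 to -132) and +x side (x = 20 to 28); open toward -x and +y
- fork_top (a point): centre of the hole's mouth on the top face of the fork's upper lug, 70 mm above the table; axes as the fixture
- bar_hinge (a point): point on the vertical hinge axis of the bar, 58 mm above the table (the bar's top face)
- bar (a joint): angle of the retaining bar in rad: 0 = fully home against its stop in the fork (the bar lies along the fixture's -y from the hinge and its eye lines up with the fork's holes), positive = swung out toward the fixture's -x, at most 1.2. It stays where it is left.
- bar_knob (a point): grip point of the black upright knob on the bar, 110 mm from the hinge axis: a cylinder 18 mm in diameter from z = 61 to 99 mm over the table, this point at z = 81 mm. The steel bar is 28 mm wide and 12 mm thick (z = 46-58 mm)
- bar_eye (a point): centre of the bar's eye (vertical 15 mm hole through a 36 x 36 mm end block), at the top face of the bar, 200 mm from the hinge axis
- bracket: grey parking bracket fixed to the table, 80 (x) x 150 (y) x 64 mm high, origin at the centre of its underside. Its 8 mm top plate has two 15 mm wide notches open toward -x, at y = -35 and +35 mm, in which the two pins hang upright by their collars
- long_pin: steel pin with red handle, loose, hanging upright in one of the notches. Origin at the centre of the tip's end, z up along the pin: shank 12 mm in diameter, 46 mm long with a 6 mm tapered tip; collar 26 mm in diameter from z = 46 to 51 mm; round red handle 18 mm in diameter from z = 51 to 88 mm
- long_pin_collar (a point): centre of the underside of the long pin's collar, 46 mm above the tip
- short_pin: the same with a yellow handle and a shank only 20 mm long (too short for the fork), in the other notch; to be left alone. Origin at its tip's end, handle from z = 25 to 62 mm
- board: green circuit board 140 x 212 x 26 mm lying loose on the fixture between low corner locators, under the bar's path; origin at the centre of its underside; to be left alone
- multimeter: yellow multimeter 71 x 137 x 43 mm, lying loose; origin at the centre of its underside; to be left alone
- relay: small plug-in relay with clear cover, 14 x 30 x 30 mm, standing loose; origin at the centre of its underside; to be left alone
- battery: block battery 18 x 27 x 49 mm, black and gold, standing loose; origin at the centre of its underside; to be left alone

How it is judged (in metres and radians):
At the end, for the whole second after the job is handed in: The bar is home (within 0.025 rad of its stop); the long pin is at rest through fork and eye, upright within 0.08 rad, the centre of its collar's underside within 5 mm of the hole's mouth on the fork's top; board and short pin within 15 and 20 mm of where they started (value of joint bar below 0.025 rad and distance between long_pin_collar and fork_top below 0.005 m and angle between long_pin's own z axis and vertical below 0.08 rad and linear speed of long_pin below 0.01 m/s and distance of board from where it was at the start of the episode below 0.015 m and distance of short_pin from where it was at the start of the episode below 0.02 m); the robot touches nothing.
It fails at once if the circuit board is shifted by more than 15 mm or lifted (distance of board from where it was at the start of the episode above 0.015 m or angle between board's own z axis and vertical above 0.2 rad).
It fails at once if the short pin is taken from its notch (moved by more than 20 mm) (distance of short_pin from where it was at the start of the episode above 0.02 m).
It fails at once if the multimeter, relay or battery is moved by more than 30 mm (distance of any of multimeter, relay, battery from where it was at the start of the episode above 0.03 m).
It also fails if it takes over 59 s, if anything falls off the work surface, if the arm or the gripper's body presses on something with over 40 N, if the wrist force passes 120 N, or if a joint passes its speed limit or range.

## Working session

There is one attempt and no reset: what is moved stays moved. The work goes in short steps, Python scripts to look and compute and a shell command to move; the robot and the scene stay as the last step left them, time stands still between calls to the robot, and variables do not carry over. Pictures are saved under pics/ and viewed, at most 10 in all, crops included, and the job is handed in when it is done.

```bash
mkdir -p pics
python3 - <<'E'
from rig import bot,viewer,models
import cv2,numpy as np
s=bot.read_state();print(s['time_s'],s['position'],s['tcp_rot'])
ims=[]
for c in ('side','top'):
    im,d=viewer.capture(c);ims.append(im)
    for t in ['fork_top','bar_hinge','bar_knob','bar_eye','long_pin','long_pin_collar','short_pin','board','bracket','fixture','multimeter','relay','battery']:
        r=models.tip_of(c,t)
        print(c,t,[(np.round(q['xyz'],3).tolist(),round(q['p'],2)) for q in r[:2]])
cv2.imwrite('pics/a.png',cv2.resize(np.vstack(ims),(448,600)) if 0 else cv2.resize(np.hstack(ims),(800,300)))
cv2.imwrite('pics/top.png',cv2.resize(ims[1],(800,600)))
E
```

```text
0.0 [0.21262879 0.586963   0.23257159] [[-9.40132715e-01  3.40806823e-01 -1.08984739e-03]
 [ 3.40808341e-01  9.40130960e-01 -1.85823521e-03]
 [ 3.91300033e-04 -2.11841680e-03 -9.99997680e-01]]
side fork_top [([0.6, -0.154, 0.069], 0.71)]
side bar_hinge [([0.577, 0.044, 0.058], 0.81)]
side bar_knob [([0.522, -0.05, 0.082], 0.75), ([0.456, -0.417, 0.001], 0.19)]
side bar_eye [([0.478, -0.132, 0.056], 0.98), ([0.576, 0.045, 0.057], 0.64)]
side long_pin [([0.45, 0.358, 0.022], 0.58)]
side long_pin_collar [([0.45, 0.36, 0.063], 0.48)]
side short_pin [([0.586, -0.051, 0.004], 0.42), ([0.462, 0.295, 0.046], 0.4)]
side board [([0.59, -0.056, 0.012], 0.55)]
side bracket [([0.448, 0.321, -0.002], 0.56), ([0.6, -0.156, 0.069], 0.56)]
side fixture [([0.587, -0.057, 0.004], 0.76)]
side multimeter [([0.748, 0.206, -0.0], 0.57)]
side relay [([0.56, -0.463, -0.002], 0.64)]
side battery [([0.6, -0.157, 0.067], 0.73), ([0.453, -0.419, 0.003], 0.57)]
top fork_top [([0.597, -0.158, 0.072], 0.75)]
top bar_hinge [([0.571, 0.046, 0.061], 0.91)]
top bar_knob []
top bar_eye [([0.476, -0.135, 0.055], 0.95)]
top long_pin [([0.449, 0.358, 0.013], 0.43)]
top long_pin_collar [([0.451, 0.357, 0.06], 0.45)]
top short_pin [([0.459, 0.288, 0.041], 0.64), ([0.592, -0.057, 0.01], 0.5)]
top board [([0.59, -0.055, 0.009], 0.68)]
top bracket [([0.453, 0.326, 0.002], 0.94)]
top fixture [([0.585, -0.057, -0.002], 0.81)]
top multimeter [([0.749, 0.208, 0.0], 0.58), ([0.572, 0.044, 0.059], 0.33)]
top relay [([0.558, -0.456, -0.003], 0.41)]
top battery [([0.452, -0.42, 0.003], 0.41)]
```

View pics/a.png

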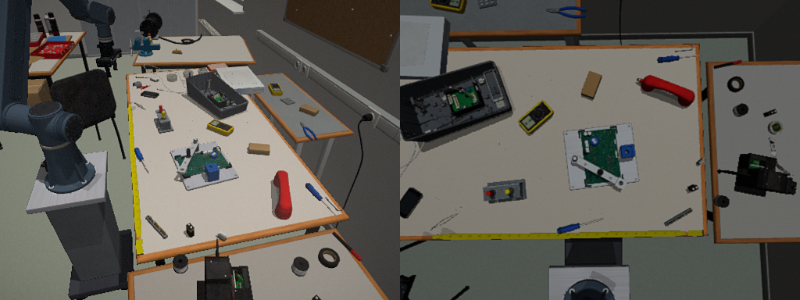

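View pics/top.png

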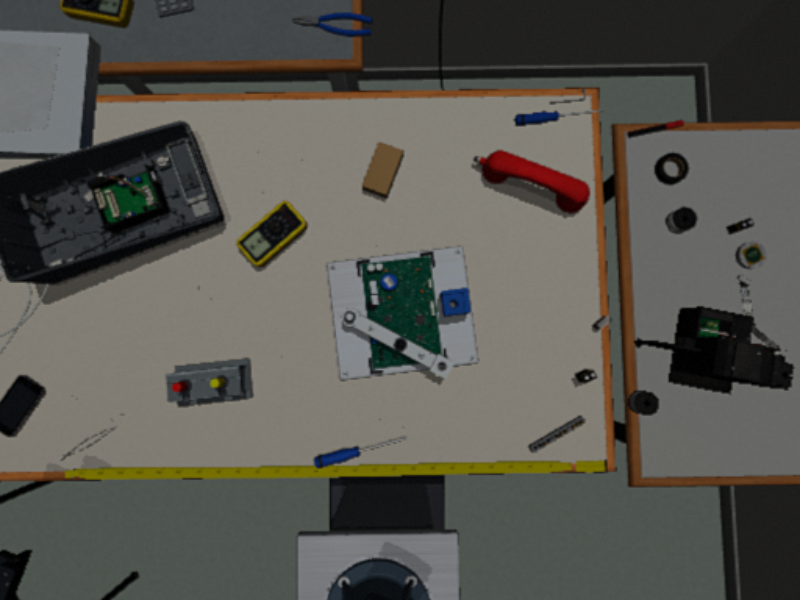

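The side view shows the bar swung about 35° out. In the top view the knob is at (400,343), the blue fork at (455,302) and the eye at (440,367). The red pin (178,387) and yellow pin (217,383) hang in the bracket, and all of this agrees with the networks' positions.

```bash
cat > h.py <<'E'
from rig import bot,viewer,models,workorder
import numpy as np,cv2
from scipy.spatial.transform import Rotation as R
def delta(p,h):
    "shift/turn in tool axes to bring TCP to p, tool down, tool y heading h deg"
    s=bot.read_state();T=np.array(s['tcp_rot']);a=np.radians(h)
    y=np.array([np.cos(a),np.sin(a),0]);z=np.array([0,0,-1.]);G=np.c_[np.cross(y,z),y,z]
    print(np.round(T.T@(np.array(p)-s['position']),4),np.round(R.from_matrix(T.T@G).as_rotvec(degrees=True),2))
def tips(c,*ts):
    viewer.capture(c)
    for t in ts: print(c,t,[(np.round(q['xyz'],4).tolist(),round(q['p'],2)) for q in models.tip_of(c,t)[:2]])
def st():
    s=bot.read_state();print(s['time_s'],np.round(s['position'],4),np.round(s['force'],1),round(s['opening'],3),s['grasp_force'],'j6',s['joint_positions'][5],'hy',np.degrees(np.arctan2(s['tcp_rot'][1][1],s['tcp_rot'][0][1])))
E
python3 -c "
from h import *
st();delta([.50,-.05,.22],-28.4)"
```

```text
1.4 [0.213  0.5876 0.2335] [-0.3  0.4 -0.4] 0.999 0.0 j6 -10.227991121838814 hy 70.07313456448162
[-0.4871 -0.5016  0.0135] [-0.    0.   98.47]
```

```bash
python3 -m jog '[[1,-0.487,-0.502,0.0135,0,0,98.5],[1,-0.487,-0.502,0.0135,0,0,98.5],[1,-0.487,-0.502,0.0135,0,0,98.5],[1,-0.487,-0.502,0.0135,0,0,98.5],[1,-0.487,-0.502,0.0135,0,0,98.5],[1,-0.487,-0.502,0.0135,0,0,98.5],[1,-0.487,-0.502,0.0135,0,0,98.5],[1,-0.487,-0.502,0.0135,0,0,98.5],[1,-0.487,-0.502,0.0135,0,0,98.5],[1,-0.487,-0.502,0.0135,0,0,98.5],[1,-0.487,-0.502,0.0135,0,0,98.5],[1,-0.487,-0.502,0.0135,0,0,98.5],[1,-0.487,-0.502,0.0135,0,0,98.5],[1,-0.487,-0.502,0.0135,0,0,98.5]]'
python3 - <<'E'
from h import *
st()
tips('wrist','bar_knob','bar_hinge','bar_eye','fork_top','fixture')
im,_=viewer.capture('wrist');cv2.imwrite('pics/w1.png',im)
delta([.5205,-.052,.073],-28.4)
E
```

```text
time_s: 3.15
position: [0.4985, -0.0488, 0.2199]
tcp_rot: [[0.475, 0.88, -0.002], [0.88, -0.475, 0.001], [0.0, -0.002, -1.0]]
force: [-0.3, 0.5, 0.4]
opening: 0.999
grasp_force: 0.0
3.15 [ 0.4985 -0.0488  0.2199] [-0.3  0.5  0.4] 0.999 0.0 j6 9.92899884190295 hy -28.34870758038016
wrist bar_knob [([0.5208, -0.0521, 0.0833], 0.76)]
wrist bar_hinge [([0.579, 0.0458, 0.0549], 0.65)]
wrist bar_eye [([0.4756, -0.1353, 0.0577], 0.58)]
wrist fork_top [([0.597, -0.1548, 0.0742], 0.79)]
wrist fixture []
[0.0079 0.0195 0.1472] [ 0.01 -0.    0.04]
```

View pics/w1.png

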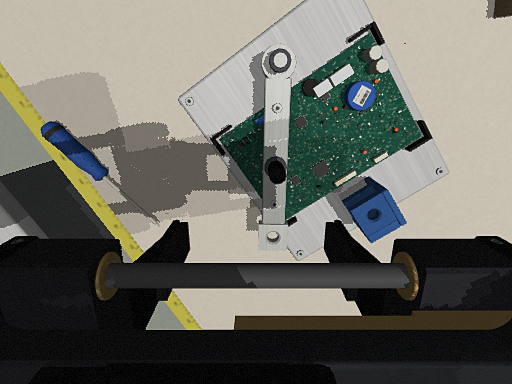

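The wrist view confirms the bar: knob at (277,170), hinge at (280,60), eye at (272,238) and fork hole at (373,213). The jaws close across the bar as intended.

```bash
python3 -m jog '[[1,0.008,0.0195,0.06,0,0,0],[1,0.008,0.0195,0.11,0,0,0],[1,0.008,0.0195,0.147,0,0,0],[1,0.008,0.0195,0.147,0,0,0],[0,0.008,0.0195,0.147,0,0,0],[0,0.008,0.0195,0.147,0,0,0],[0,0.008,0.0195,0.147,0,0,0],[0,0.008,0.0195,0.147,0,0,0],[0,0.008,0.0195,0.147,0,0,0]]'
python3 - <<'E'
from h import *
st()
H=np.array([.575,.0455]); s=bot.read_state()
k=s['position'][:2]-H; a0=np.arctan2(k[1],k[0]); r=np.hypot(*k); print(r,np.degrees(a0))
f=np.array([.5985,-.156])-H; a1=np.arctan2(f[1],f[0]); print(np.hypot(*f),np.degrees(a1-a0))
for d in np.radians([9,18,27,33,36,38]):
    a=a0+d; p=H+.11*np.array([np.cos(a),np.sin(a)]); print(np.degrees(d)); delta([*p,s['position'][2]],-28.35+np.degrees(d))
E
```

```text
time_s: 4.62
position: [0.5208, -0.0526, 0.0734]
tcp_rot: [[0.476, 0.879, 0.001], [0.879, -0.476, -0.0], [0.0, 0.001, -1.0]]
force: [0.1, 0.1, 0.4]
opening: 0.516
grasp_force: 0.0
4.625 [ 0.5208 -0.0526  0.0734] [0.1 0.1 0.4] 0.516 0.0 j6 10.413376407381822 hy -28.428243155743388
0.11212368061872444 -118.9123350717278
0.20286571913460394 35.56442237325356
9.0
[0.0033 0.0172 0.    ] [ 0.04 -0.   -9.08]
18.0
[0.0072 0.0341 0.    ] [  0.04  -0.   -18.08]
27.0
[0.0137 0.0501 0.    ] [  0.04   0.   -27.08]
33.0
[0.0194 0.0601 0.    ] [  0.04   0.   -33.08]
36.0
[0.0226 0.0648 0.    ] [ 4.000e-02  1.000e-02 -3.608e+01]
38.0
[0.0249 0.0679 0.    ] [ 4.000e-02  1.000e-02 -3.808e+01]
```

```bash
python3 -m jog '[[0,0,0,0,0,0,0],[0,0,0,0,0,0,0],[0,0,0,0,0,0,0],[0,0,0,0,0,0,0],[0,0,0,0,0,0,0],[0,0,0,0,0,0,0]]'
```

```text
time_s: 5.38
position: [0.5208, -0.0527, 0.073]
tcp_rot: [[0.476, 0.879, 0.0], [0.879, -0.476, -0.0], [0.0, 0.0, -1.0]]
force: [0.1, -0.5, 0.1]
opening: 0.194
grasp_force: 30.0
```

```bash
python3 -m jog '[[0,0.001,0.009,0,0,0,-4.5],[0,0.002,0.017,0,0,0,-9],[0,0.004,0.026,0,0,0,-13.5],[0,0.006,0.034,0,0,0,-18],[0,0.009,0.042,0,0,0,-22.5],[0,0.0125,0.05,0,0,0,-27],[0,0.0155,0.055,0,0,0,-30],[0,0.0185,0.060,0,0,0,-33],[0,0.020,0.0625,0,0,0,-34.5],[0,0.020,0.0625,0,0,0,-34.5]]'
```

```text
time_s: 6.62
position: [0.5861, -0.0667, 0.0731]
tcp_rot: [[-0.107, 0.994, 0.002], [0.994, 0.107, -0.003], [-0.003, 0.001, -1.0]]
force: [0.7, -5.9, -0.8]
opening: 0.2
grasp_force: 30.0
```

Run:
```python
from h import *
st();tips('top','bar_eye','fork_top','bar_hinge','board');tips('side','bar_eye','fork_top')
```

```text
6.625 [ 0.5861 -0.0667  0.0731] [ 0.7 -5.9 -0.8] 0.2 29.970990526489913 j6 -23.270521495350064 hy 6.134631333026484
top bar_eye []
top fork_top [([0.5953, -0.1599, 0.0723], 0.7)]
top bar_hinge [([0.5719, 0.046, 0.0609], 0.56)]
top board [([0.4501, 0.3551, 0.064], 0.73), ([0.588, -0.0576, 0.0094], 0.69)]
side bar_eye [([0.5914, -0.1528, 0.0573], 0.67)]
side fork_top [([0.602, -0.1547, 0.0665], 0.56)]
```

```bash
python3 -m jog '[[0,0,0.002,0,0,0,-1],[0,0,0.004,0,0,0,-1.5],[0,0,0.004,0,0,0,-1.5]]'; python3 -m jog '[[0,0,0.003,0,0,0,-0.5],[0,0,0.003,0,0,0,-0.5]]'
```

```text
time_s: 7.4
position: [0.5882, -0.0664, 0.073]
tcp_rot: [[-0.133, 0.991, -0.002], [0.991, 0.133, -0.003], [-0.003, -0.003, -1.0]]
force: [-2.4, -6.4, 0.8]
opening: 0.198
grasp_force: 30.0
time_s: 7.65
position: [0.5883, -0.0663, 0.0729]
tcp_rot: [[-0.142, 0.99, -0.009], [0.99, 0.142, -0.003], [-0.002, -0.009, -1.0]]
force: [-8.7, -10.1, 4.1]
opening: 0.198
grasp_force: 30.0
```

```bash
python3 -m jog '[[0.6,0,0,0,0,0,0],[0.6,0,0,0,0,0,0],[0.6,0,0,0,0,0,0],[0.6,0,0,0,0,0,0],[0.6,0,0,-0.05,0,0,0],[0.6,0,0,-0.11,0,0,0],[0.6,0,0,-0.16,0,0,0],[0.6,0,0,-0.16,0,0,0]]'
python3 - <<'E'
from h import *
st();tips('wrist','bar_eye','fork_top','bar_hinge','bar_knob')
im,_=viewer.capture('wrist');cv2.imwrite('pics/w2.png',im)
tips('top','long_pin','long_pin_collar','bracket');tips('side','long_pin','long_pin_collar')
delta([.45,.31,.25],-82); delta([.45,.31,.25],98)
E
```

```text
time_s: 8.65
position: [0.5952, -0.0644, 0.2381]
tcp_rot: [[-0.141, 0.99, 0.011], [0.99, 0.141, -0.003], [-0.005, 0.01, -1.0]]
force: [0.2, 1.1, -1.1]
opening: 0.602
grasp_force: 0.0
8.65 [ 0.5952 -0.0644  0.2381] [ 0.2  1.1 -1.1] 0.602 0.0 j6 -24.978562815222077 hy 8.107238567294234
wrist bar_eye [([0.5947, -0.1596, 0.0558], 0.8)]
wrist fork_top [([0.5972, -0.1541, 0.0707], 0.96)]
wrist bar_hinge [([0.5792, 0.0456, 0.0577], 0.58)]
wrist bar_knob [([0.5876, -0.0652, 0.0784], 0.84)]
top long_pin [([0.4477, 0.3558, 0.0651], 0.52), ([0.4503, 0.3597, 0.014], 0.47)]
top long_pin_collar [([0.4497, 0.3593, 0.0611], 0.54)]
top bracket [([0.452, 0.3251, -0.0003], 0.58), ([0.5846, -0.0553, -0.0037], 0.35)]
side long_pin [([0.4539, 0.3582, 0.0178], 0.59)]
side long_pin_collar [([0.5755, 0.0438, 0.0601], 0.61), ([0.4476, 0.361, 0.063], 0.53)]
[ 0.3902 -0.0881 -0.0172] [-4.000e-02  1.000e-02  9.007e+01]
[ 0.3902 -0.0881 -0.0172] [-1.000e-02 -4.000e-02 -8.993e+01]
```

View pics/w2.png

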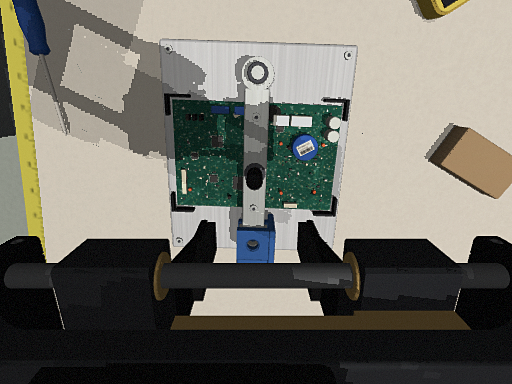

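The bar lies straight under the fork, with hinge (258,72), knob (254,178) and fork hole (252,244) in one line, and it stopped firmly. Next is the pin.

```bash
python3 -m jog '[[0.7,0.06,-0.013,-0.003,0,0,0],[0.7,0.39,-0.088,-0.01,0,0.6,0],[0.7,0.39,-0.088,-0.01,0,0.6,0],[0.7,0.39,-0.088,-0.01,0,0.6,0],[0.7,0.39,-0.088,-0.01,0,0.6,0],[0.7,0.39,-0.088,-0.01,0,0.6,0],[0.7,0.39,-0.088,-0.01,0,0.6,0],[0.7,0.39,-0.088,-0.01,0,0.6,0],[0.7,0.39,-0.088,-0.01,0,0.6,0]]'
python3 - <<'E'
from h import *
st();tips('wrist','long_pin','long_pin_collar','short_pin','bracket')
im,d=viewer.capture('wrist');c=viewer.camera_info('wrist');cv2.imwrite('pics/w3.png',im)
# own measurement: red handle pixels -> world
hsv=cv2.cvtColor(im,cv2.COLOR_BGR2HSV);m=((hsv[...,0]<8)|(hsv[...,0]>172))&(hsv[...,1]>140)&(hsv[...,2]>60)&(d>0)
v,u=np.nonzero(m);z=d[v,u];P=np.c_[(u-c['cx'])/c['fx']*z,(v-c['cy'])/c['fy']*z,z,np.ones(len(z))]
W=(np.linalg.inv(c['world_to_cam'])@P.T).T[:,:3];W=W[(W[:,2]>.06)&(W[:,2]<.12)]
t=W[W[:,2]>.101];print(len(W),len(t),t.mean(0),(t.min(0)+t.max(0))/2,np.ptp(t,axis=0))
delta([.45,.359,.0835],8)
E
```

```text
time_s: 10.42
position: [0.4505, 0.3092, 0.243]
tcp_rot: [[-0.14, 0.99, -0.001], [0.99, 0.14, 0.01], [0.01, 0.0, -1.0]]
force: [-0.6, -0.4, 0.1]
opening: 0.701
grasp_force: 0.0
10.425 [0.4505 0.3092 0.243 ] [-0.6 -0.4  0.1] 0.701 0.0 j6 14.102932580523095 hy 8.067496311784069
wrist long_pin [([0.4504, 0.3583, 0.0185], 0.86)]
wrist long_pin_collar [([0.4514, 0.3625, 0.0624], 0.87)]
wrist short_pin [([0.4547, 0.2912, 0.0459], 0.76)]
wrist bracket [([0.4527, 0.3277, 0.0028], 0.6)]
257 228 [0.44949087 0.35966835 0.10542212] [0.4494512  0.35937615 0.10470542] [0.01660233 0.01728351 0.00547593]
[0.048  0.0062 0.16  ] [-0.   -0.59 -0.02]
```

View pics/w3.png

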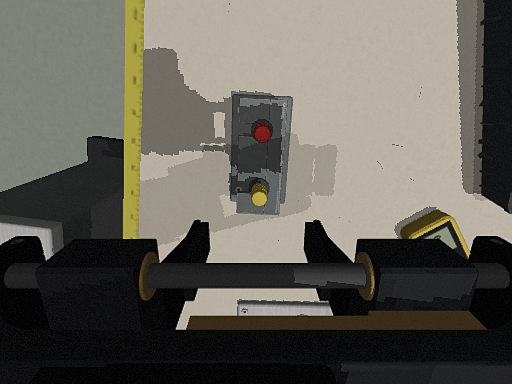

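The wrist view shows the red handle at (262,132) and the yellow one at (259,195), well apart. The jaws straddle the red one along the notch direction.

```bash
python3 -m jog '[[0.5,0.0488,0.0058,0.01,0,-0.6,0],[0.5,0.0488,0.0058,0.06,0,-0.6,0],[0.5,0.0488,0.0058,0.11,0,-0.6,0],[0.5,0.0488,0.0058,0.145,0,-0.6,0],[0.5,0.0488,0.0058,0.16,0,-0.6,0],[0.5,0.0488,0.0058,0.16,0,-0.6,0],[0,0.0488,0.0058,0.16,0,-0.6,0],[0,0.0488,0.0058,0.16,0,-0.6,0],[0,0.0488,0.0058,0.16,0,-0.6,0],[0,0.0488,0.0058,0.16,0,-0.6,0],[0,0.0488,0.0058,0.16,0,-0.6,0],[0,0.0488,0.0058,0.16,0,-0.6,0],[0,0.0488,0.0058,0.16,0,-0.6,0]]'
```

```text
time_s: 12.35
position: [0.4493, 0.3609, 0.0844]
tcp_rot: [[-0.14, 0.99, 0.001], [0.99, 0.14, 0.001], [0.0, 0.001, -1.0]]
force: [-0.8, -0.4, 5.7]
opening: 0.198
grasp_force: 30.0
```

```bash
python3 -m jog '[[0,0,0,-0.01,0,0,0],[0,0,0,-0.05,0,0,0],[0,0,0,-0.10,0,0,0],[0,0,0,-0.12,0,0,0],[0,0,0,-0.12,0,0,0]]'
python3 - <<'E'
from h import *
st();s=bot.read_state();print(np.round(s['tcp_rot'],4))
for c in ('side','top','wrist'): tips(c,'long_pin','long_pin_collar','short_pin')
delta([.598,-.156,.2],8)
im,_=viewer.capture('side');c=viewer.camera_info('side');q=c['world_to_cam']@[*s['position'],1];u=int(c['cx']+c['fx']*q[0]/q[2]);v=int(c['cy']+c['fy']*q[1]/q[2]);print(u,v,q[2])
cv2.imwrite('pics/s1.png',cv2.resize(im[max(0,v-45):v+45,max(0,u-60):u+60],(720,540),interpolation=cv2.INTER_CUBIC))
E
```

```text
time_s: 12.98
position: [0.4497, 0.3611, 0.2055]
tcp_rot: [[-0.141, 0.99, 0.004], [0.99, 0.141, 0.002], [0.001, 0.004, -1.0]]
force: [-0.8, 0.7, -1.0]
opening: 0.198
grasp_force: 30.0
12.975 [0.4497 0.3611 0.2055] [-0.8  0.7 -1. ] 0.198 29.9992911843583 j6 19.5891736666223 hy 8.077242856604315
[[-0.1405  0.9901  0.0036]
 [ 0.9901  0.1405  0.002 ]
 [ 0.0014  0.0039 -1.    ]]
side long_pin [([0.4529, 0.361, 0.1419], 0.6)]
side long_pin_collar [([0.4495, 0.3611, 0.1857], 0.63), ([0.5984, -0.1552, 0.0635], 0.5)]
side short_pin [([0.5875, -0.0538, 0.0042], 0.58), ([0.4627, 0.2936, 0.0479], 0.37)]
top long_pin [([0.4472, 0.36, 0.1314], 0.57)]
top long_pin_collar [([0.4488, 0.354, 0.1813], 0.47)]
top short_pin [([0.4578, 0.2912, 0.0399], 0.61)]
wrist long_pin [([0.4504, 0.3584, 0.1351], 0.73)]
wrist long_pin_collar [([0.4523, 0.3577, 0.1801], 0.84)]
wrist short_pin []
[-0.5324  0.0752  0.0033] [-0.03  0.01  0.07]
202 113 1.4734105575395349
```

View pics/s1.png

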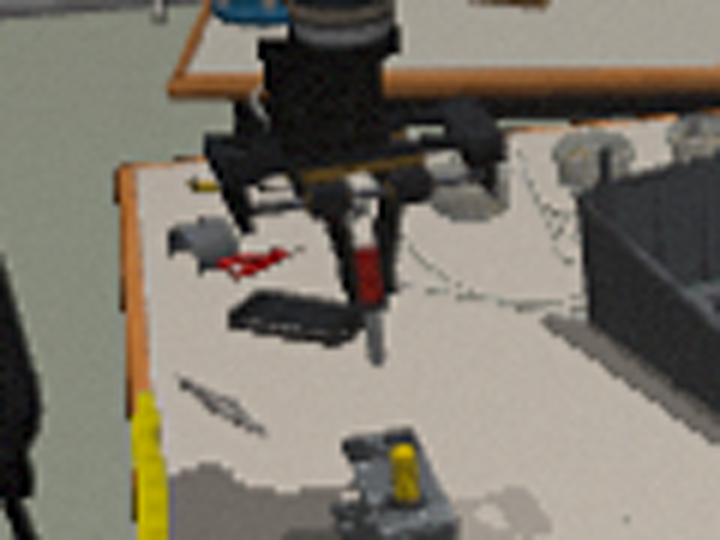

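The side view shows the red pin hanging upright between the fingers at (370,290), with the yellow pin still in the bracket. I'll carry the pin to the -y side of the fork so the wrist camera can see the hole.

```bash
python3 -m jog '[[0,-0.03,0.004,0,0,0,0],[0,-0.583,0.073,0,0,0,0],[0,-0.583,0.073,0,0,0,0],[0,-0.583,0.073,0,0,0,0],[0,-0.583,0.073,0,0,0,0],[0,-0.583,0.073,0,0,0,0],[0,-0.583,0.073,0,0,0,0],[0,-0.583,0.073,0,0,0,0],[0,-0.583,0.073,0,0,0,0],[0,-0.583,0.073,0,0,0,0],[0,-0.583,0.073,0,0,0,0],[0,-0.583,0.073,0,0,0,0],[0,-0.583,0.073,0,0,0,0]]'
cat > m.py <<'E'
from h import *
st();tips('wrist','fork_top','long_pin_collar','bar_hinge')
im,d=viewer.capture('wrist');c=viewer.camera_info('wrist');Ci=np.linalg.inv(c['world_to_cam'])
hsv=cv2.cvtColor(im,cv2.COLOR_BGR2HSV);m=(abs(hsv[...,0].astype(int)-110)<14)&(hsv[...,1]>120)&(hsv[...,2]>40)&(d>0)
v,u=np.indices(d.shape);P=np.stack([(u-c['cx'])/c['fx']*d,(v-c['cy'])/c['fy']*d,d,np.ones_like(d)],-1);W=P@Ci.T
o=Ci[:3,3];print('cam',o)
sel=m&(abs(W[...,2]-.070)<.006)&(np.hypot(W[...,0]-.598,W[...,1]+.156)<.05)
print('z top',np.median(W[sel][:,2]))
# rays onto plane z=.07
r=np.stack([(u-c['cx'])/c['fx'],(v-c['cy'])/c['fy'],np.ones(d.shape)],-1)@Ci[:3,:3].T
Q=o+r*((.07-o[2])/r[...,2])[...,None]
# holes inside the top region
k=sel.astype(np.uint8);k=cv2.morphologyEx(k,cv2.MORPH_CLOSE,np.ones((3,3)))
cs,h=cv2.findContours(k,cv2.RETR_CCOMP,cv2.CHAIN_APPROX_NONE)
for i,cc in enumerate(cs):
    if cv2.contourArea(cc)>12:
        x,y,w,hh=cv2.boundingRect(cc);pts=cc[:,0];q=Q[pts[:,1],pts[:,0]]
        (cx,cy),sz,an=cv2.minAreaRect(q[:,:2].astype(np.float32)*1000)
        print('hole' if h[0][i][3]>=0 else 'outer',(x,y,w,hh),cv2.contourArea(cc),'bboxcentre mm',round(cx,1),round(cy,1),np.round(sz,1),round(an,1))
b=cv2.boundingRect(k);x,y,w,hh=b;print(b)
cv2.imwrite('pics/w4.png',np.hstack([im,]))
E
python3 m.py
```

```text
time_s: 15.25
position: [0.6025, -0.2046, 0.2035]
tcp_rot: [[-0.142, 0.99, -0.001], [0.99, 0.142, 0.001], [0.001, -0.001, -1.0]]
force: [0.6, -0.9, -1.5]
opening: 0.192
grasp_force: 30.0
15.25 [ 0.6025 -0.2046  0.2035] [ 0.6 -0.9 -1.5] 0.192 29.999364274553955 j6 -36.98258341939206 hy 8.161209508492501
wrist fork_top [([0.5938, -0.1542, 0.0723], 0.56)]
wrist long_pin_collar [([0.6036, -0.2071, 0.1804], 0.69), ([0.5823, -0.0549, -0.0015], 0.5)]
wrist bar_hinge [([0.6054, -0.2075, 0.1368], 0.32)]
cam [ 0.5915357  -0.1224428   0.35469945]
z top 0.06969480500956121
outer (239, 111, 48, 53) 2281.0 bboxcentre mm 602.3 -159.7 [46.9 51.1] 6.7
hole (251, 124, 16, 16) 170.0 bboxcentre mm 597.9 -154.1 [14.1 14.1] 53.2
(239, 111, 48, 53)
```

View pics/w4.png

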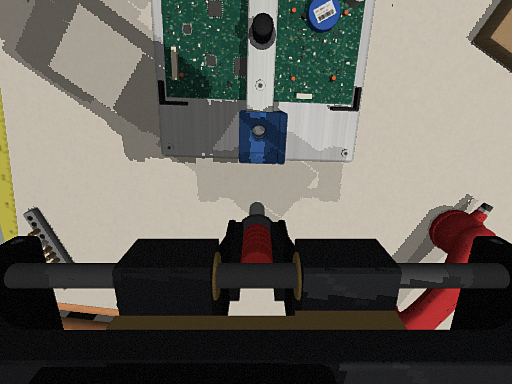

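The hole at (259,131) shows clearly in the wrist view, and the outer fork contour gives the same centre to within 0.5 mm: (0.5979, -0.1541). The pin tip shows at (257,208), so I'll measure the pin in the hand.

Run:
```python
from h import *
s=bot.read_state();p=np.array(s['position']);T=np.array(s['tcp_rot'])
im,d=viewer.capture('wrist');c=viewer.camera_info('wrist');Ci=np.linalg.inv(c['world_to_cam'])
v,u=np.indices(d.shape);P=np.stack([(u-c['cx'])/c['fx']*d,(v-c['cy'])/c['fy']*d,d,np.ones_like(d)],-1);W=(P@Ci.T)[...,:3]
L=(W-p)@T   # tool frame
m=(d>0)&(abs(L[...,0])<.03)&(abs(L[...,1])<.03)&(L[...,2]>.012)&(L[...,2]<.08)
for a,b in [(.012,.018),(.018,.022),(.022,.03),(.03,.04),(.04,.05),(.05,.058),(.058,.064),(.064,.07)]:
    k=m&(L[...,2]>=a)&(L[...,2]<b); q=L[k]*1000
    if len(q): print(a,b,len(q),'x %.1f..%.1f'%(q[:,0].min(),q[:,0].max()),'y %.1f..%.1f mean %.1f'%(q[:,1].min(),q[:,1].max(),q[:,1].mean()))
print('zmax',np.percentile(L[m][:,2],[90,97,100]))
print(np.round(T,4))
```

```text
0.012 0.018 290 x 0.4..11.0 y -9.1..9.1 mean 0.2
0.018 0.022 31 x 5.6..11.1 y -9.3..9.9 mean 0.9
0.03 0.04 20 x 2.4..4.3 y -3.8..4.3 mean 0.2
0.04 0.05 75 x -0.4..4.3 y -5.5..6.0 mean 0.3
0.05 0.058 55 x -1.1..4.6 y -5.6..6.2 mean 0.3
0.058 0.064 17 x 1.0..3.9 y -4.9..5.4 mean 0.4
zmax [0.05308313 0.05810966 0.06231424]
[[-0.1418  0.9899  0.    ]
 [ 0.9899  0.1418 -0.    ]
 [-0.      0.     -1.    ]]
```

```bash
python3 -m jog '[[0,0.03,0.001,0,0,0,0],[0,0.0523,0.0023,0,0,0,0],[0,0.0523,0.0023,0.03,0,0,0],[0,0.0523,0.0023,0.052,0,0,0],[0,0.0523,0.0023,0.052,0,0,0],[0,0.0523,0.0023,0.052,0,0,0]]'; python3 -c "
from h import *
st();delta([.5974,-.1525,.14],8.1);delta([.5974,-.1525,.087],8.1)"
```

```text
time_s: 16.3
position: [0.5986, -0.1543, 0.1524]
tcp_rot: [[-0.141, 0.99, 0.001], [0.99, 0.141, -0.001], [-0.001, 0.001, -1.0]]
force: [0.7, 0.4, -0.5]
opening: 0.192
grasp_force: 30.0
16.3 [ 0.5986 -0.1543  0.1524] [ 0.7  0.4 -0.5] 0.192 29.99930887017399 j6 -32.887165651189946 hy 8.095330847167862
[ 0.0019 -0.001   0.0124] [ 0.07  0.05 -0.  ]
[ 0.002  -0.001   0.0654] [ 0.07  0.05 -0.  ]
```

```bash
python3 -m jog '[[0,0.0018,-0.001,0.008,0,0,0],[0,0.0018,-0.001,0.008,0,0,0],[0,0.0018,-0.001,0.008,0,0,0]]'; python3 -c "
from h import *
for i in range(6):
  viewer.capture('wrist');delta([.5974,-.1525,.087],8.1)"
```

```text
time_s: 16.68
position: [0.5968, -0.1527, 0.1438]
tcp_rot: [[-0.14, 0.99, 0.0], [0.99, 0.14, -0.0], [-0.0, 0.0, -1.0]]
force: [0.8, 0.1, -0.7]
opening: 0.2
grasp_force: 30.0
[0.0002 0.0005 0.0569] [ 0.03  0.02 -0.03]
[0.0002 0.0005 0.0568] [ 0.03  0.02 -0.04]
[0.0002 0.0005 0.0568] [ 0.03  0.02 -0.03]
[0.0002 0.0005 0.0568] [ 0.02  0.02 -0.03]
[0.0001 0.0006 0.0568] [ 0.02  0.01 -0.03]
[0.0001 0.0006 0.0567] [ 0.01  0.01 -0.03]
```

```bash
python3 -m jog '[[0,0,0.0005,0,0,0,0],[0,0,0.0005,0.008,0,0,0],[0,0,0.0005,0.014,0,0,0],[0,0,0.0005,0.02,0,0,0],[0,0,0.0005,0.02,0,0,0]]'
```

```text
time_s: 17.6
position: [0.5969, -0.1524, 0.1228]
tcp_rot: [[-0.14, 0.99, -0.001], [0.99, 0.14, 0.001], [0.001, -0.001, -1.0]]
force: [-0.4, -0.1, -1.2]
opening: 0.197
grasp_force: 30.0
```

```bash
python3 -m jog '[[0,0,0,0.006,0,0,0],[0,0,0,0.012,0,0,0],[0,0,0,0.018,0,0,0],[0,0,0,0.018,0,0,0]]'
```

```text
time_s: 18.1
position: [0.5969, -0.1524, 0.1049]
tcp_rot: [[-0.14, 0.99, -0.001], [0.99, 0.14, 0.0], [0.001, -0.001, -1.0]]
force: [-0.8, -0.9, -1.4]
opening: 0.199
grasp_force: 30.0
```

```bash
python3 -m jog '[[0,0,0,0.006,0,0,0],[0,0,0,0.012,0,0,0],[0,0,0,0.015,0,0,0],[0,0,0,0.015,0,0,0]]'; python3 -m jog '[[0,0,0,0.002,0,0,0],[0,0,0,0.004,0,0,0],[0,0,0,0.004,0,0,0]]'
```

```text
time_s: 18.6
position: [0.5972, -0.1525, 0.0905]
tcp_rot: [[-0.14, 0.99, 0.0], [0.99, 0.14, 0.0], [0.0, 0.0, -1.0]]
force: [0.4, -0.6, -1.0]
opening: 0.199
grasp_force: 30.0
time_s: 18.98
position: [0.5973, -0.1526, 0.0903]
tcp_rot: [[-0.141, 0.99, 0.001], [0.99, 0.141, -0.001], [-0.001, 0.001, -1.0]]
force: [-4.9, 1.8, 20.8]
opening: 0.2
grasp_force: 30.0
```

Contact at TCP z = 0.0903 matches the grasp offset (0.0844 - 0.064 + 0.070), so the collar is seated. I'll release it and check.

```bash
python3 -m jog '[[0,0,0,-0.0035,0,0,0],[0.5,0,0,-0.0035,0,0,0],[0.5,0,0,-0.0035,0,0,0],[0.5,0,0,-0.0035,0,0,0],[0.5,0,0,-0.0035,0,0,0],[0.5,0,0,-0.03,0,0,0],[0.5,0,0,-0.08,0,0,0],[0.5,0,0,-0.13,0,0,0],[0.5,-0.05,0,-0.13,0,0,0],[0.5,-0.05,0,-0.13,0,0,0]]'
python3 - <<'E'
from h import *
st();tips('wrist','long_pin_collar','fork_top','long_pin','bar_knob','board');tips('top','board','short_pin');tips('side','long_pin_collar','bar_eye','long_pin')
im,d=viewer.capture('wrist');c=viewer.camera_info('wrist');cv2.imwrite('pics/w5.png',im)
hsv=cv2.cvtColor(im,cv2.COLOR_BGR2HSV);m=((hsv[...,0]<8)|(hsv[...,0]>172))&(hsv[...,1]>140)&(hsv[...,2]>60)&(d>0)
v,u=np.nonzero(m);z=d[v,u];P=np.c_[(u-c['cx'])/c['fx']*z,(v-c['cy'])/c['fy']*z,z,np.ones(len(z))]
W=(np.linalg.inv(c['world_to_cam'])@P.T).T[:,:3];W=W[np.hypot(W[:,0]-.598,W[:,1]+.154)<.03]
t=W[W[:,2]>W[:,2].max()-.004];print('handle top',np.round(t.mean(0),4),W[:,2].max(),'(expected z .112)')
E
```

```text
time_s: 20.23
position: [0.6052, -0.2054, 0.2176]
tcp_rot: [[-0.137, 0.991, 0.003], [0.991, 0.137, -0.003], [-0.003, 0.003, -1.0]]
force: [0.3, 0.2, 0.0]
opening: 0.499
grasp_force: 0.0
20.225 [ 0.6052 -0.2054  0.2176] [0.3 0.2 0. ] 0.499 0.0 j6 -36.599454354392705 hy 7.898538877598938
wrist long_pin_collar [([0.6007, -0.1555, 0.0681], 0.64)]
wrist fork_top [([0.5978, -0.1539, 0.0714], 0.62)]
wrist long_pin [([0.5994, -0.1549, 0.0216], 0.58), ([0.5984, -0.1524, 0.0687], 0.49)]
wrist bar_knob [([0.5874, -0.0662, 0.0806], 0.67)]
wrist board [([0.5877, -0.0575, 0.0118], 0.85), ([0.5998, -0.1526, 0.0227], 0.34)]
top board [([0.5927, -0.0563, 0.0087], 0.98), ([0.7494, 0.2058, 0.0004], 0.37)]
top short_pin [([0.4582, 0.2892, 0.0452], 0.64), ([0.5851, -0.0563, -0.0002], 0.6)]
side long_pin_collar [([0.5973, -0.1533, 0.0701], 0.43)]
side bar_eye [([0.5964, -0.1541, 0.0583], 0.7)]
side long_pin [([0.5984, -0.1516, 0.0257], 0.57), ([0.599, -0.1548, 0.0691], 0.32)]
handle top [ 0.5981 -0.1541  0.1115] 0.11374468511452179 (expected z .112)
```

View pics/w5.png

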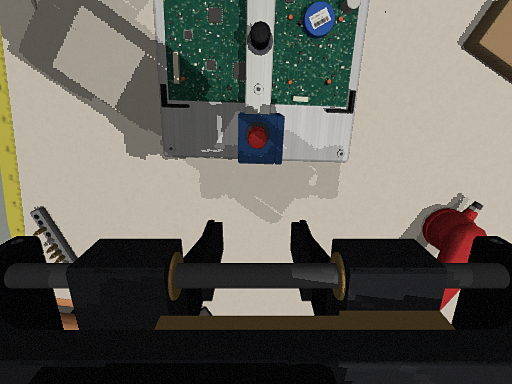

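The pin stands upright in the fork at (258,136), with the handle top at z = 0.112 as expected. With the pin through the eye, the bar can be at most about 0.013 rad off its stop.

```bash
python3 -c "
from h import *
print(workorder.hand_in())"
```

```text
the job is handed in; nothing more can be done
None
```

The bar is home in the fork and locked by the long red pin with its collar seated on top, the board and short pin are where they were, and I handed the job in at about 20 s (no verdict came back).

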